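Lock out the folded leg of a breakfast tray

TASK

The folding breakfast tray lies upside down with one leg already locked up; swing its other leg up from the panel until it stands upright, then push the knuckle of its brace through past straight until it snaps onto its stop, so that this leg too holds open by itself. Do not force the thin brace links, and leave the mallet, screw box, hex keys and clamp lying where they are.

Things in the scene. Friction and masses are not known exactly. Their poses are not given: they have to be found in the camera images.
- tray: Folding tray of light plywood, 500 mm (its y) x 280 mm (its x), upside down on a non-slip mat that holds it fast. Origin: centre of its footprint on the worktop; z up. Its bottom panel now faces up, 36 mm above the worktop. The leg at the -y end already stands, locked (the mirror image of the finished job). The leg at the +y end is folded flat inward over the panel.
- leg_pivot (a point): Middle of the hinge line of the folded leg, 60 mm above the worktop, 215 mm from the tray's centre towards its +y end. The hinge line runs along the tray's x axis. Axes as the tray's.
- foot_bar (a point): Centre of that leg's foot bar: bare 12 mm steel tube along the tray's x, joining the two uprights (110 mm to each side) at the free end, 230 mm from the hinge line; bare for 45 mm each side, then 17 mm thick rubber sleeves. Folded it lies 60 mm above the worktop (24 mm above the panel), 15 mm past the tray's centre; with the leg up, 290 mm above the worktop, right above leg_pivot.
- leg (a joint): Angle of that leg: 0 folded flat, 1.571 upright on its hard stop; the bar moves on an arc of 230 mm radius about leg_pivot, up and towards the tray's +y end. The stiff hinge holds the leg above about 1.3 rad; lower, it sinks back. Leg 0.2 to 0.33 kg, 4 to 6 N at the bar to lift. Swinging it slowly to its stop does not lock it: the brace must be pushed through as well.
- brace_pivot (a point): Pin 60 mm above the worktop, 105 mm from leg_pivot towards the tray's middle, where the leg's brace meets the tray. The brace, at the middle of the leg, is a folding stay of two thin black iron links: 54.5 mm from this pin to the knuckle, 79.5 mm from the knuckle to a thin cross tube of the leg, 79 mm from the hinge line. It unfolds as the leg rises.
- knuckle_barrel (a point): Centre of the brace's knuckle, a black barrel 16 mm thick, 30 mm long, along the tray's x. Distance inward from leg_pivot / height above worktop, mm: folded 158/71; leg upright, not locked 70/102 (brace bowed up); locked 58/88. To lock, push it 18 mm with closed fingertips, square to the brace: down and towards the leg, 37 degrees off straight down, tilted so as to clear the leg.
- knuckle (a joint): Unfolding angle between the brace's links: near 0 folded, about 2.66 leg upright but brace still bowed, 3.045 in line (dead centre), 3.23 past centre on its stop = locked. With the leg on its stop the push rises to about 8 N (9.5 N straight down) half-way to dead centre, then the brace snaps over and springs press it on its stop; pushed less, it comes back. Locked, it holds the leg alone.
- brace: The moving brace (both links, knuckle and eye), origin at the pin brace_pivot. Its thin links bend if the fingers press or squeeze them with more than 45 N.
- mallet: Bystander: mallet with orange head 88 mm long and 52 mm in diameter and a handle, 256 mm overall, lying on the worktop along the tray's far long side. Origin under its middle, x towards the head.
- screw_box: Bystander: clear plastic screw box, 80 x 120 x 34 mm, on the worktop near the tray. Origin under its centre, y along its length.
- hex_keys: Bystander: grey folding hex key set, 34 x 105 x 21 mm, on the worktop near the tray. Origin under its centre, y along its length.
- clamp: Bystander: aluminium bar clamp with quick-release lever, 70 x 175 x 27 mm, lying on the worktop near the tray. Origin under its middle, y along its bar.

How it is judged:
By the outcome, as a careful person would: the job done as asked, in the order asked, and still so for the second after the job is handed in, with the robot touching nothing.
It also fails if it takes over 58 s, if anything falls off the work surface, if the arm or the gripper's body presses on something with over 40 N, if the wrist force passes 120 N, or if a joint passes its speed limit or range.

ROBOT

A 6-joint arm with a two-finger parallel gripper is mounted at the origin on the work surface. World frame = base frame: x ahead of the robot, y to its left, z up, the work surface at z = 0. Lengths are in mm, angles in rad, forces in N, time in s.
With the tool pointing down it reaches from about 350 to 975 mm from the base axis. Payload 7.1 kg.
Tool frame: the origin (TCP) lies between the finger pads; the fingertips stand 14 mm ahead of it and the grasp point (between the pads) lies 5 mm behind it; z points along the fingers, y is the direction in which the jaws open and shut (so a half turn about z gives the same grasp; the last joint's range is limited). The gripper opens to 88 mm and grips with 3 to 60 N. Pads are 20 mm wide; open, the fingers measure 115 mm over their backs; the gripper's body (75 mm by 178 mm) begins 61 mm behind the grasp point.
Start: joints at [-0.019, 0.423, 1.63, -0, 1.089, -0.019], TCP at [624.984, 0.026, 236.675] pointing down, gripper open.
Joint ranges: [-3, 3], [-0.9, 2.11], [0.09, 2.58], [-1.31, 4.45], [0.11, 2.69], [-2.54, 2.54]. Speed limits (rad/s): [2.39, 2.39, 3.01, 3.14, 3.14, 3.14].

INTERFACE

Orientations are given as a rotation vector (axis times angle).
In Python, from workcell import get_obs, get_image, calibration, close_job, regions_of, place_of gives the robot as it stands.
- The arm moves only by the tool move_arm, never from a script. Its argument "deltas" is a list of rows, each a list of 5 numbers: the closure in counts, from 0 (fully open) to 255 (shut), then the shift along the tool's x, y, z in m, then the turn about the tool's z in rad. In form: [[grip, x, y, z, roll], ...]. A call has 1 to 5 rows; each row is the pose to reach, as a shift and turn from the pose commanded when the call began, along the tool's axes at that moment; what a row does not reach only later rows make up. A row lasts 1/12 s, in which the tool goes at most 41.7 mm and 7.16 degrees, less where a joint would pass 70% of its speed; a pose out of reach is approached as far as the arm can. A call with a gripper value outside its range is refused whole. The fingers move at their own pace and stop on an object; the grip force is fixed at half the most. Time passes only in rows, so rows that repeat a pose let the fingers close. It gives the time, the measured TCP pose, the force and the opening at its end, in the units of the state.
- get_obs(): the state, without advancing time (a new reading comes with each control period).
- get_image(name): name is "scene" or "side" or "wrist"; returns the picture (384x512x3 uint8, blue, green, red); there is no depth.
- calibration(name): a dict with "intrinsics" (3x3 intrinsics, pixels), "distortion" ([k1, k2, p1, p2, k3] as OpenCV has them; the pictures are not rectified), "world_to_cam" (4x4, takes a point from world to camera coordinates); the wrist camera has in their place "hand_eye" (4x4, takes a point from camera to tool coordinates, whose origin is the TCP and whose axes are the flange's). Camera axes: x right, y down, z forward; pixel columns grow to the right and rows downward; lengths in mm; the calibration is good to about 2 mm. A picture is of the moment at which its call begins: read the wrist's pose just before it. calibration takes no time and is no camera call.
- close_job(): hands the job in, once; it reports no verdict.
Trained networks look in the newest picture that a camera, given by its name, has taken for a name from the list of things; names that differ only in an ending like _2 or _b are one class to them, and where a whole thing is asked for, a point or a joint stands for the part that bears it (a point fixed in the world has none). Each returns a list of dicts, best first, with "conf" (0 to 1); they miss things now and then, are a little off and sometimes report something else, mostly with a low value. They report only what shows in the picture. A call takes as long as a camera call.
- regions_of(camera, name): "region" (384x512 bool, what is visible of it).
- place_of(camera, name): "location" ([x, y, z] in mm, in world coordinates, good to about 4 mm: a listed point, or the origin of a listed thing).
The state is a dict: "t": time; "qpos": joint angles; "qvel": joint speeds; "joint_torque": joint torques, N m; "ee_pos": TCP position; "orientation": TCP orientation; "ft_force": force on the tool from outside, world axes, zero at the start; "moment": the same for the moment, N m; "width": finger opening in mm.
Only numpy, scipy, OpenCV 4.12 (cv2) and the standard library are available. Lean on these libraries where they do the work, as an engineer would, in place of code of your own. Each camera call takes 0.05 s, during which the arm holds its last target.

## Working session

There is one attempt and no reset: what is moved stays moved. The work goes in short steps, Python scripts to look and compute and a tool call to move; the robot and the scene stay as the last step left them, time stands still between calls to the robot, and variables do not carry over. Pictures are saved under pics/ and viewed, and the job is handed in when it is done.

Besides the shell and the picture viewer there is one more tool, called after "Request:" in YAML: its name, and indented under it one key for each argument. move_arm: Moves the arm, as the interface text tells. Its arguments: {"type":"object","properties":{"deltas":{"type":"array","items":{"type":"array","items":{"type":"number"}}}},"required":["deltas"]}

```bash
mkdir -p pics; ls; python3 - <<'E'
from workcell import *
import cv2
print(get_obs())
for c in ["scene","side","wrist"]:
    im=get_image(c); cv2.imwrite(f"pics/a_{c}.png",im)
    for n in ["tray","leg_pivot","foot_bar","brace_pivot","knuckle_barrel"]:
        r=place_of(c,n); print(c,n,[( [round(v) for v in a["location"]],round(a["conf"],2)) for a in r[:2]])
    print(calibration(c))
E
```

```text
pics
{'t': 0.0, 'qpos': array([-1.89931588e-02,  4.23846889e-01,  1.63070979e+00,  2.05481633e-05,
        1.08862394e+00, -1.89534391e-02]), 'qvel': array([-0.00115431, -0.00086455,  0.00017188, -0.00023407, -0.00017736,
       -0.00081831]), 'joint_torque': array([ 1.28069914e-03, -5.44622147e+01, -2.73670936e+01,  6.42951974e-02,
        2.27214623e-02, -1.51321510e-04]), 'ee_pos': array([6.24442821e+02, 4.59620165e-02, 2.35890148e+02]), 'orientation': array([-2.22067801e+00, -2.22056861e+00,  1.70878452e-03]), 'ft_force': array([0.06212281, 0.87136221, 0.13328343]), 'moment': array([-0.01066645,  0.01900058,  0.00511085]), 'width': 87.83196214983757}
scene tray [([552, -5, 2], 0.89)]
scene leg_pivot [([621, 192, 58], 0.92)]
scene foot_bar [([544, -24, 61], 0.63)]
scene brace_pivot [([591, 96, 58], 0.87), ([445, -480, -2], 0.49)]
scene knuckle_barrel [([567, 45, 70], 0.42)]
{'intrinsics': array([[438.91833867,   0.        , 254.95030973],
       [  0.        , 438.91833867, 189.00179846],
       [  0.        ,   0.        ,   1.        ]]), 'distortion': array([0.00691212, 0.     
[... 1399 characters left out ...]
7, 95, 61], 0.55)]
wrist knuckle_barrel [([573, 44, 71], 0.76), ([719, -120, -3], 0.59)]
{'intrinsics': array([[307.02475194,   0.        , 255.85676346],
       [  0.        , 307.02475194, 189.04706896],
       [  0.        ,   0.        ,   1.        ]]), 'distortion': array([-0.05621607,  0.        ,  0.        ,  0.        ,  0.        ]), 'hand_eye': array([[ 1.49378519e-04, -9.64824467e-01, -2.62894894e-01,
         7.08358131e+01],
       [ 9.99999387e-01, -1.44307401e-04,  1.09781416e-03,
         5.20803432e-02],
       [-1.09713565e-03, -2.62894897e-01,  9.64823854e-01,
        -1.49555029e+02],
       [ 0.00000000e+00,  0.00000000e+00,  0.00000000e+00,
         1.00000000e+00]])}
```

View pics/a_scene.png

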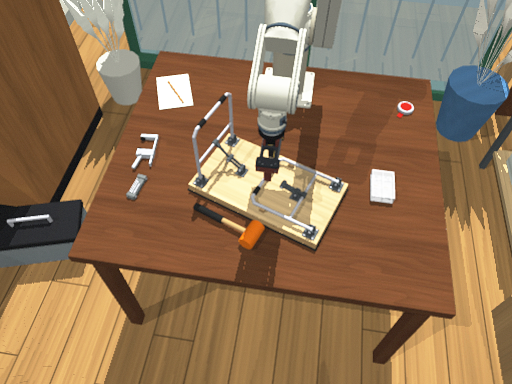

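View pics/a_side.png

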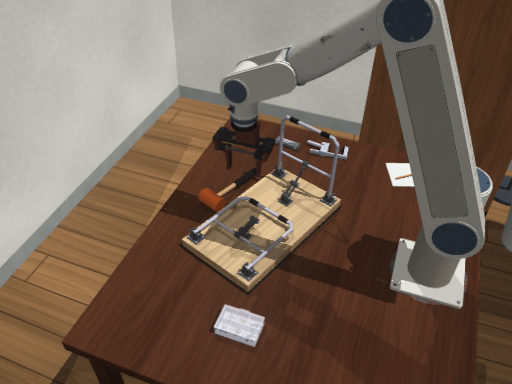

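View pics/a_wrist.png

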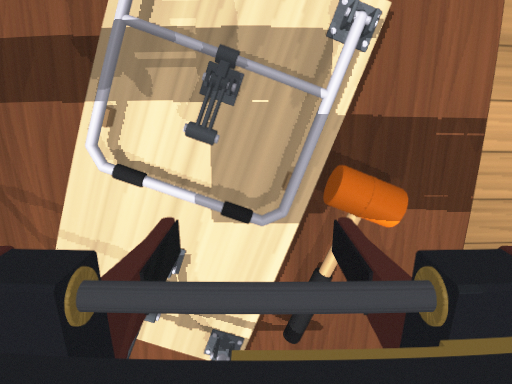

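```bash
cat > h.py <<'E'
import numpy as np, cv2
from workcell import *
from scipy.spatial.transform import Rotation as R
def proj(c,P,obs=None):
    k=calibration(c); P=np.atleast_2d(np.array(P,float))
    if c=="wrist":
        T=np.eye(4); T[:3,:3]=R.from_rotvec(obs["orientation"]).as_matrix(); T[:3,3]=obs["ee_pos"]
        W=np.linalg.inv(T@k["hand_eye"])
    else: W=k["world_to_cam"]
    return cv2.projectPoints(P,cv2.Rodrigues(W[:3,:3])[0],W[:3,3],k["intrinsics"],k["distortion"])[0][:,0]
E
python3 - <<'E'
from h import *
from scipy.optimize import least_squares
D=[(0,[552,-5]),(0,[548,-8]),(0,[549,-13]),(215,[621,192]),(215,[627,191]),(-15,[544,-24]),(-15,[543,-24]),(-15,[547,-21]),(110,[591,96]),(110,[584,96]),(110,[587,97]),(57,[567,45]),(57,[569,42]),(57,[573,44])]
f=lambda p:np.concatenate([[p[0]+d*np.sin(p[2])-q[0],p[1]+d*np.cos(p[2])-q[1]] for d,q in D])
s=least_squares(f,[550,-8,.35],loss='soft_l1',f_scale=3);p=s.x;print(p,np.degrees(p[2]))
u=np.array([np.sin(p[2]),np.cos(p[2]),0]);x=np.array([u[1],-u[0],0]);c=np.array([p[0],p[1],0]);z=np.array([0,0,1])
print("bar",c-15*u,"piv",c+215*u)
P=[c-15*u+60*z,c-15*u+60*z+45*x,c-15*u+60*z-45*x,c+110*u+60*z,c+57*u+71*z,c+215*u+60*z+110*x,c+215*u+60*z-110*x,c+215*u+60*z]
for sx in(-1,1):
  for sy in (-1,1): P.append(c+sx*140*x+sy*250*u+36*z)
o=get_obs()
for n in ["wrist","side","scene"]:
    im=cv2.imread(f"pics/a_{n}.png")
    im=cv2.resize(im,None,fx=1.5,fy=1.5)
    for q in proj(n,P,o):
        if abs(q[0])<2000 and abs(q[1])<2000: cv2.drawMarker(im,tuple(int(v*1.5) for v in q),(0,0,255),0,10,1)
    cv2.imwrite(f"pics/b_{n}.png",im)
E
```

```text
[ 5.49552176e+02 -8.78947467e+00  3.53267078e-01] 20.240712625857824
bar [544.36270181 -22.86318608   0.        ] piv [623.93464633 192.93372225   0.        ]
```

View pics/b_wrist.png

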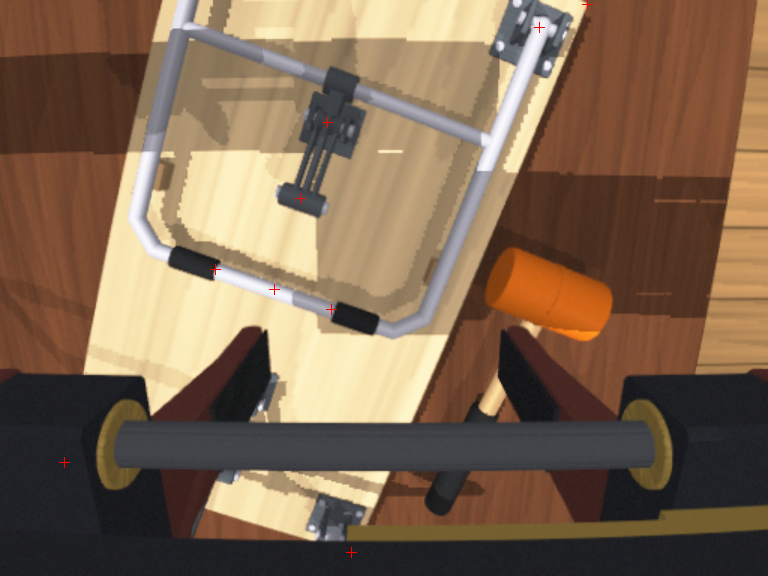

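View pics/b_side.png

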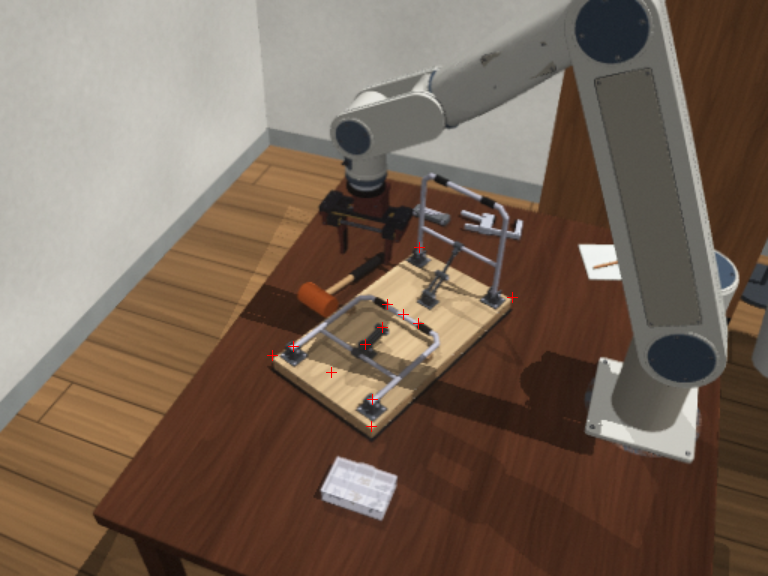

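Request:
move_arm:
  deltas:
    - [110,-0.0229,-0.0806,0.08,-0.12]
    - [110,-0.0229,-0.0806,0.08,-0.24]
    - [110,-0.0229,-0.0806,0.08,-0.36]
    - [110,-0.0229,-0.0806,0.08,-0.48]
    - [110,-0.0229,-0.0806,0.08,-0.6]

```text
t: 1.32
ee_pos: [541.8, -23.1, 155.1]
orientation: [-1.457, -2.779, 0.003]
ft_force: [1.2, -0.2, 0.3]
width: 58.2
```

```bash
cat >> h.py <<'E'
C=np.array([549.55,-8.79,0]);YA=0.35327
U=np.array([np.sin(YA),np.cos(YA),0]);X=np.array([U[1],-U[0],0]);Z=np.array([0,0,1.])
PIV=C+215*U+60*Z
def delta(target,yaw_y=None,o=None):
    """target TCP world; yaw_y: wanted world direction of tool y"""
    o=o or get_obs(); M=R.from_rotvec(o["orientation"]).as_matrix()
    d=M.T@(np.array(target)-o["ee_pos"])/1000
    r=None
    if yaw_y is not None:
        v=M.T@yaw_y; r=np.arctan2(-v[0],v[1])
    print("delta",d.round(4),"roll",r, "tilt",M[:,2].round(3))
E
python3 - <<'E'
from h import *
print(get_obs()["ee_pos"],get_obs()["qpos"]); delta(C-15*U+57*Z,U)
E
```

```text
[541.75773572 -23.14101722 155.07288854] [-6.46207906e-02  4.17129736e-01  1.86890281e+00 -3.68918453e-05
  8.59812850e-01 -6.69848871e-01]
delta [-0.0015  0.0026  0.0981] roll -0.6122766298264759 tilt [-0.004  0.    -1.   ]
```

Request:
move_arm:
  deltas:
    - [110,0,0,0.01,-0.12]
    - [110,0,0,0.02,-0.24]
    - [110,0,0,0.03,-0.36]
    - [110,0,0,0.04,-0.48]
    - [110,0,0,0.05,-0.6]

```text
t: 1.73
ee_pos: [544.6, -22.9, 106.4]
orientation: [0.57, 3.089, 0.0]
ft_force: [-0.0, -0.5, 0.1]
width: 50.2
```

Request:
move_arm:
  deltas:
    - [110,0,0,0.01,-0.018]
    - [110,0,0,0.01,-0.018]
    - [110,0,0,0.01,-0.018]

```text
t: 1.98
ee_pos: [544.1, -22.8, 96.3]
orientation: [-0.556, -3.091, 0.0]
ft_force: [0.6, -0.3, 0.7]
width: 50.0
```

```bash
python3 - <<'E'
from h import *
o=get_obs();print(o["ee_pos"],o["width"]); delta(C-15*U+57*Z,U,o)
im=get_image("wrist"); P=[C-15*U+60*Z,C-15*U+60*Z+45*X,C-15*U+60*Z-45*X]
for q in proj("wrist",P,o): cv2.drawMarker(im,tuple(int(v) for v in q),(0,0,255),0,8,1)
cv2.imwrite("pics/c.png",im)
print([a for a in place_of("wrist","foot_bar")][:1])
E
```

```text
[544.0971107  -22.84737711  96.27967519] 49.995445530106515
delta [-0.0003  0.0001  0.0393] roll -0.002861851311080732 tilt [-0.001  0.    -1.   ]
[{'location': [544.0, -22.7, 65.3], 'conf': 0.56}]
```

View pics/c.png

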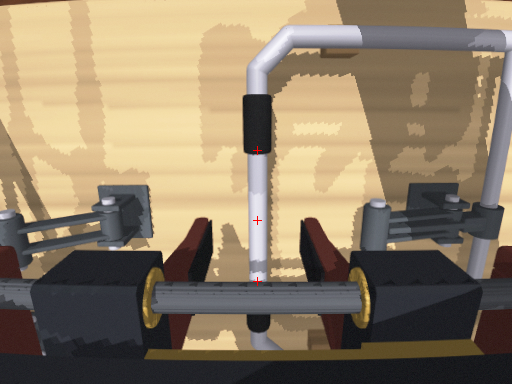

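Request:
move_arm:
  deltas:
    - [110,0,0,0.02,0]
    - [110,0,0,0.039,0]
    - [110,0,0,0.039,0]
    - [255,0,0,0.039,0]
    - [255,0,0,0.039,0]

```text
t: 2.5
ee_pos: [545.0, -22.9, 58.6]
orientation: [0.552, 3.092, 0.0]
ft_force: [0.6, -0.1, 0.3]
width: 39.9
```

Request:
move_arm:
  deltas:
    - [255,0,0,0,0]
    - [255,0,0,0,0]
    - [255,0,0,0,0]
    - [255,0,0,0,0]
    - [255,0,0,0,0]

```text
t: 2.92
ee_pos: [545.0, -22.2, 58.2]
orientation: [0.552, 3.091, 0.002]
ft_force: [1.0, 6.2, 2.0]
width: 11.3
```

Request:
move_arm:
  deltas:
    - [255,0,0.0005,-0.0144,0]
    - [255,0,0.0018,-0.0288,0]
    - [255,0,0.0041,-0.0431,0]
    - [255,0,0.0072,-0.0572,0]
    - [255,0,0.0113,-0.0711,0]

```text
t: 3.33
ee_pos: [548.9, -11.6, 129.4]
orientation: [0.551, 3.092, 0.001]
ft_force: [4.4, 4.1, -6.1]
width: 10.8
```

```bash
python3 - <<'E'
from h import *
o=get_obs();print(o["qpos"],o["ft_force"],o["width"])
a=np.hypot(*[(o["ee_pos"]-PIV)@U,o["ee_pos"][2]-58.2]);print("radius",a)
cv2.imwrite("pics/d.png",get_image("side"))
E
```

```text
[-4.32705257e-02  4.63199336e-01  1.87060764e+00  1.04718743e-03
  8.06390735e-01 -1.26174961e+00] [ 4.39012479  4.05531376 -6.11708037] 10.78965788906384
radius 229.2180517835191
```

View pics/d.png

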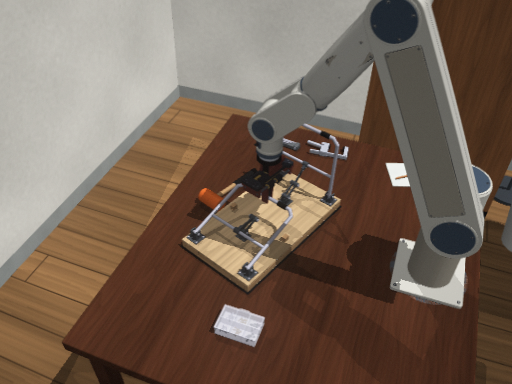

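Request:
move_arm:
  deltas:
    - [255,0,0.0049,-0.0136,0]
    - [255,0,0.0106,-0.0268,0]
    - [255,0,0.0171,-0.0397,0]
    - [255,0,0.0245,-0.0521,0]
    - [255,0,0.0326,-0.0641,0]

```text
t: 3.8
ee_pos: [559.6, 17.9, 193.5]
orientation: [0.551, 3.093, -0.002]
ft_force: [1.8, -2.4, -2.9]
width: 11.3
```

Request:
move_arm:
  deltas:
    - [255,0,0.0089,-0.0114,0]
    - [255,0,0.0184,-0.0222,0]
    - [255,0,0.0287,-0.0325,0]
    - [255,0,0.0395,-0.042,0]
    - [255,0,0.0509,-0.0509,0]

```text
t: 4.22
ee_pos: [576.5, 64.0, 245.3]
orientation: [-0.551, -3.092, 0.008]
ft_force: [-4.9, -9.3, 10.4]
width: 10.8
```

Request:
move_arm:
  deltas:
    - [255,0,0.012,-0.0081,0]
    - [255,0,0.0244,-0.0155,0]
    - [255,0,0.0373,-0.022,0]
    - [255,0,0.0505,-0.0277,0]
    - [255,0,0.0641,-0.0326,0]

```text
t: 4.63
ee_pos: [598.9, 125.5, 278.1]
orientation: [0.551, 3.093, -0.003]
ft_force: [-2.4, -4.1, 7.6]
width: 11.1
```

```bash
python3 - <<'E'
from h import *
o=get_obs();print(o["qpos"],o["ft_force"],o["width"])
print(((o["ee_pos"]-PIV)@U),o["ee_pos"][2])
cv2.imwrite("pics/e.png",get_image("side"))
E
```

```text
[ 0.1881112   0.36097672  1.6223771  -0.0021473   1.15893776 -1.02891201] [-2.40875018 -4.06678715  7.55733372] 11.083452968393312
-71.89848958935308 278.1461466142443
```

View pics/e.png

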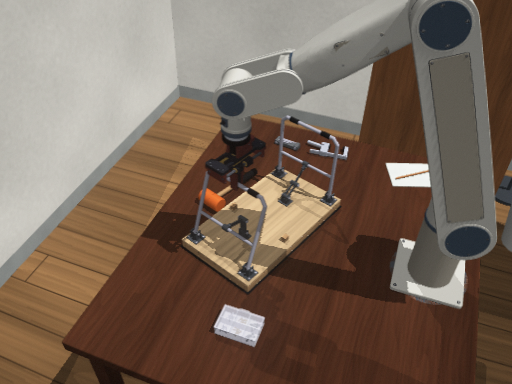

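Request:
move_arm:
  deltas:
    - [255,0,0.0139,-0.0041,0]
    - [255,0,0.028,-0.0072,0]
    - [255,0,0.0423,-0.0095,0]
    - [255,0,0.0567,-0.0108,0]
    - [255,0,0.066,-0.0111,0]

```text
t: 5.1
ee_pos: [622.2, 189.5, 288.2]
orientation: [-0.551, -3.093, -0.001]
ft_force: [-3.6, -0.8, 7.8]
width: 11.6
```

Request:
move_arm:
  deltas:
    - [255,0,0.004,0,0]
    - [255,0,0.007,0,0]
    - [255,0,0.007,0,0]

```text
t: 5.35
ee_pos: [623.8, 194.1, 288.1]
orientation: [-0.55, -3.092, 0.005]
ft_force: [-5.9, -7.2, 10.3]
width: 11.3
```

```bash
python3 - <<'E'
from h import *
o=get_obs();print(o["qpos"],o["ft_force"],o["width"])
print(((o["ee_pos"]-PIV)@U),o["ee_pos"][2])
cv2.imwrite("pics/f.png",get_image("side"))
for n in ["knuckle_barrel","foot_bar"]:print(place_of("side",n)[:1])
cv2.imwrite("pics/f2.png",get_image("scene"))
E
```

```text
[ 0.28444193  0.4162803   1.51526312 -0.00253759  1.21281248 -0.93347815] [-5.85627499 -7.24992876 10.34497682] 11.32239070670496
1.012862542512055 288.10050849079465
[{'location': [598.9, 125.4, 103.3], 'conf': 0.55}]
[{'location': [550.0, -7.5, -0.2], 'conf': 0.74}]
```

View pics/f.png

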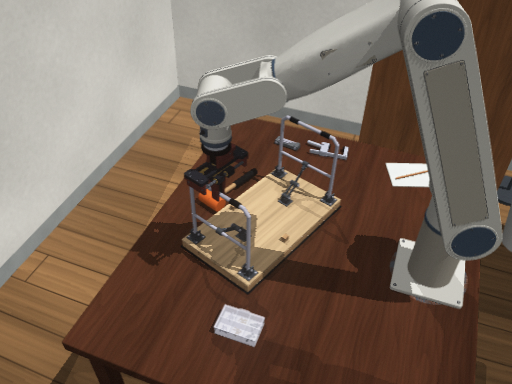

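Request:
move_arm:
  deltas:
    - [110,0,-0.001,0,0]
    - [110,0,-0.001,0,0]
    - [110,0,-0.001,0,0]
    - [110,0,-0.001,0,0]
    - [110,0,-0.001,0,0]

```text
t: 5.97
ee_pos: [624.2, 194.0, 287.2]
orientation: [-0.551, -3.093, -0.0]
ft_force: [-0.6, -0.5, -0.6]
width: 40.5
```

Request:
move_arm:
  deltas:
    - [110,0,0,-0.02,0]
    - [110,0,0,-0.04,0]
    - [110,0,0,-0.06,0]
    - [110,0,0,-0.07,0]
    - [110,0,0,-0.07,0]

```text
t: 6.38
ee_pos: [625.3, 194.2, 360.1]
orientation: [0.551, 3.089, 0.003]
ft_force: [-0.6, -0.5, 0.0]
width: 49.9
```

```bash
python3 - <<'E'
from h import *
o=get_obs();print(o["qpos"],o["ft_force"],o["width"],o["ee_pos"])
im=get_image("side");
for n in ["knuckle_barrel","foot_bar","brace_pivot"]:print(n,place_of("side",n)[:1])
for q in proj("side",[PIV+230*Z,PIV-70*U+42*Z]): cv2.drawMarker(im,tuple(int(v) for v in q),(0,0,255),0,8,1)
cv2.imwrite("pics/g.png",im)
im=get_image("scene")
for n in ["knuckle_barrel","foot_bar"]:print(n,place_of("scene",n)[:1])
for q in proj("scene",[PIV+230*Z,PIV-70*U+42*Z]): cv2.drawMarker(im,tuple(int(v) for v in q),(0,0,255),0,8,1)
cv2.imwrite("pics/g2.png",im)
E
```

```text
[ 2.82965806e-01  3.59167861e-01  1.43676453e+00  1.03951622e-04
  1.34097068e+00 -9.35088664e-01] [-0.62410724 -0.45712804  0.03033126] 49.88984753831208 [625.30908447 194.24395269 360.13486004]
knuckle_barrel [{'location': [599.9, 124.4, 104.3], 'conf': 0.58}]
foot_bar [{'location': [627.3, 191.8, 286.1], 'conf': 0.86}]
brace_pivot [{'location': [586.2, 93.7, 61.7], 'conf': 0.62}]
knuckle_barrel [{'location': [597.4, 127.7, 100.4], 'conf': 0.69}]
foot_bar []
```

View pics/g.png

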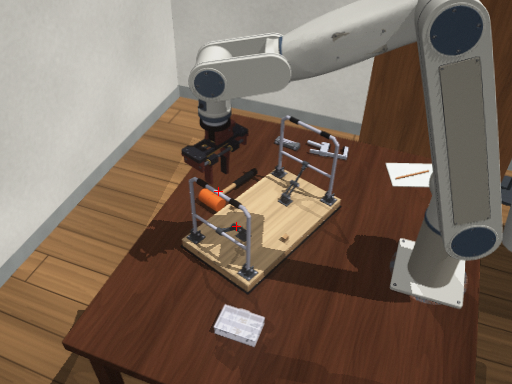

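View pics/g2.png

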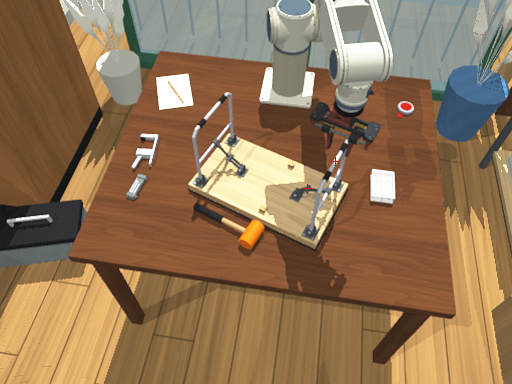

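Request:
move_arm:
  deltas:
    - [255,0,-0.02,0,-0.12]
    - [255,0,-0.04,0,-0.24]
    - [255,0,-0.06,0,-0.36]
    - [255,0,-0.08,0,-0.48]
    - [255,0,-0.08,0,-0.6]

```text
t: 7.15
ee_pos: [595.3, 116.1, 356.9]
orientation: [0.394, -3.115, 0.002]
ft_force: [-0.1, -0.0, -0.3]
width: 20.3
```

Request:
move_arm:
  deltas:
    - [255,0,0,0,-0.12]
    - [255,0,0,0,-0.24]
    - [255,0,0,0,-0.36]
    - [255,0,0,0,-0.48]
    - [255,0,0,0,-0.6]

```text
t: 7.57
ee_pos: [596.3, 118.6, 356.9]
orientation: [1.299, -2.859, -0.0]
ft_force: [-0.1, 0.9, 0.2]
width: 0.8
```

Request:
move_arm:
  deltas:
    - [255,0,0,0,-0.12]
    - [255,0,0,0,-0.24]
    - [255,0,0,0,-0.29]
    - [255,0,0,0,-0.29]

```text
t: 7.9
ee_pos: [596.3, 118.7, 356.8]
orientation: [1.693, -2.645, -0.001]
ft_force: [0.0, -0.7, 1.0]
width: 0.4
```

```bash
python3 - <<'E'
from h import *
o=get_obs();print(o["qpos"],o["ft_force"],o["width"],o["ee_pos"])
delta(PIV-80*U+80*Z,-X,o)
im=get_image("wrist")
for n in ["knuckle_barrel"]:print(n,place_of("wrist",n)[:2])
for q in proj("wrist",[PIV-70*U+42*Z,PIV-110*U],o): cv2.drawMarker(im,tuple(int(v) for v in q),(0,0,255),0,8,1)
cv2.imwrite("pics/h.png",im)
E
```

```text
[ 1.76897952e-01  2.87531839e-01  1.54403909e+00 -1.94196783e-06
  1.31099557e+00 -2.53286061e+00] [ 0.04436209 -0.71037881  1.0304603 ] 0.3530455673169758 [596.34246683 118.69417968 356.83797253]
delta [ 0.0007 -0.0004  0.2168] roll -0.07856338504818658 tilt [-0.001 -0.    -1.   ]
knuckle_barrel [{'location': [601.0, 127.6, 102.7], 'conf': 0.57}]
```

View pics/h.png

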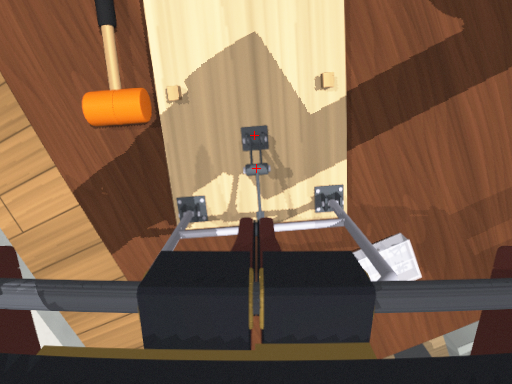

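Request:
move_arm:
  deltas:
    - [255,0.001,0,0.03,0.03]
    - [255,0.001,0,0.06,0.03]
    - [255,0.001,0,0.09,0.03]
    - [255,0.001,0,0.12,0.03]
    - [255,0.001,0,0.15,0.03]

```text
t: 8.42
ee_pos: [596.0, 117.8, 206.2]
orientation: [-1.649, 2.674, -0.0]
ft_force: [0.5, 1.0, -0.3]
width: 0.4
```

Request:
move_arm:
  deltas:
    - [255,0,0,0.03,0]
    - [255,0,0,0.055,0]
    - [255,0,0,0.067,0]
    - [255,0,0,0.067,0]

```text
t: 8.75
ee_pos: [594.2, 117.5, 137.5]
orientation: [1.647, -2.669, -0.003]
ft_force: [0.2, -0.2, -0.3]
width: 0.1
```

```bash
python3 - <<'E'
from h import *
o=get_obs();print(o["qpos"],o["ft_force"],o["width"],o["ee_pos"])
delta(PIV-78*U+64*Z,-X,o)
delta(PIV-66*U+50*Z,-X,o)
for c in ["side","scene","wrist"]:
    im=get_image(c); print(c,[place_of(c,n)[:1] for n in ["knuckle_barrel","foot_bar"]])
    if c!="wrist":
        q=proj(c,[PIV-70*U+60*Z])[0]; x,y=int(q[0])-60,int(q[1])-70
        im=cv2.resize(im[y:y+120,x:x+130],None,fx=4.5,fy=4.5)
    cv2.imwrite(f"pics/i_{c}.png",im)
E
```

```text
[ 1.75534989e-01  5.22733767e-01  1.73405695e+00  6.79339339e-06
  8.90278689e-01 -2.50131242e+00] [ 0.18479907 -0.24721147 -0.26123356] 0.1468248989638466 [594.24268375 117.48241345 137.53760992]
delta [-0.0033 -0.0015  0.0135] roll -0.11147301179954247 tilt [-0.005 -0.001 -1.   ]
delta [-0.0153 -0.0002  0.0275] roll -0.11147301179954247 tilt [-0.005 -0.001 -1.   ]
side [[{'location': [600.1, 128.0, 103.0], 'conf': 0.44}], [{'location': [625.9, 193.2, 290.3], 'conf': 0.58}]]
scene [[{'location': [596.2, 124.3, 96.3], 'conf': 0.7}], [{'location': [621.8, 194.8, 291.3], 'conf': 0.89}]]
wrist [[], []]
```

View pics/i_side.png

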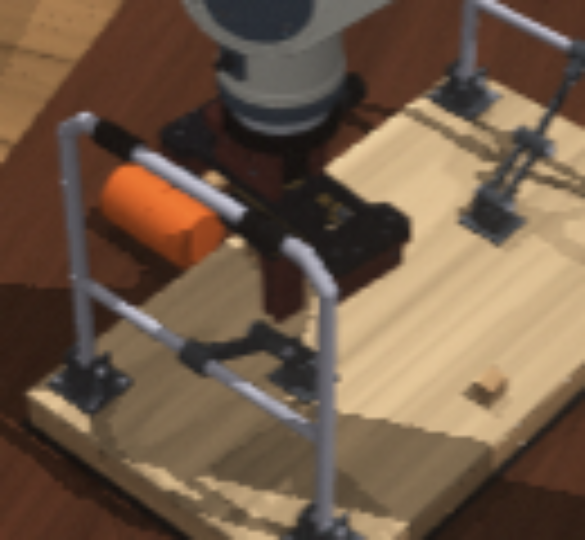

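View pics/i_scene.png

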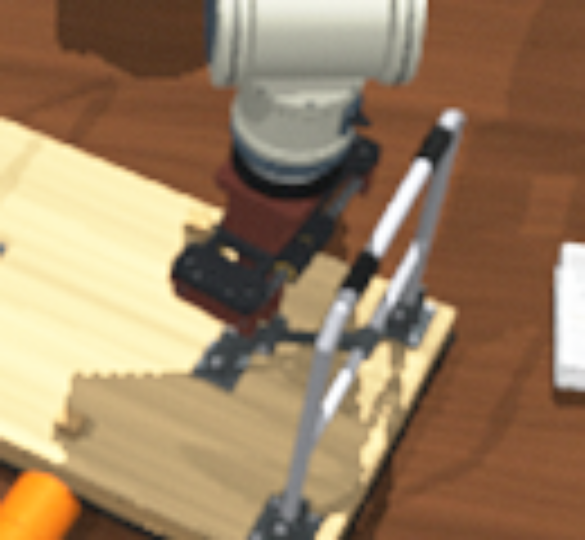

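View pics/i_wrist.png

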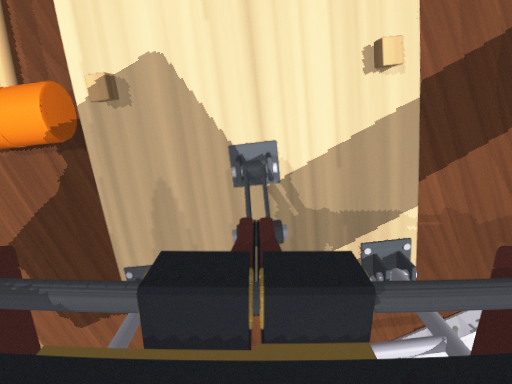

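Request:
move_arm:
  deltas:
    - [255,-0.003,-0.001,0.004,0]
    - [255,-0.003,-0.001,0.008,0]
    - [255,-0.003,-0.001,0.011,0]
    - [255,-0.003,-0.001,0.013,0]
    - [255,-0.003,-0.001,0.013,0]

```text
t: 9.62
ee_pos: [597.8, 120.0, 126.6]
orientation: [1.651, -2.671, -0.001]
ft_force: [-0.2, 0.3, -0.8]
width: 0.5
```

```bash
python3 - <<'E'
from h import *
o=get_obs();print(o["qpos"],o["ft_force"],o["width"],o["ee_pos"])
delta(PIV-66*U+50*Z,-X,o)
E
```

```text
[ 1.78571335e-01  5.41588644e-01  1.73234922e+00 -2.46747962e-05
  8.69095680e-01 -2.49945268e+00] [-0.1952654   0.25060765 -0.77828346] 0.4867009955960164 [597.82011062 119.98953125 126.60867632]
delta [-0.0113  0.002   0.0166] roll -0.11028224054112386 tilt [-0.001 -0.    -1.   ]
```

Tips are just above the barrel. Now push diagonally.

Request:
move_arm:
  deltas:
    - [255,0,0.001,0.002,0]
    - [255,-0.001,0.001,0.004,0]
    - [255,-0.002,0.001,0.006,0]
    - [255,-0.003,0.001,0.008,0]

```text
t: 9.95
ee_pos: [599.2, 123.8, 120.3]
orientation: [-1.651, 2.672, 0.001]
ft_force: [-3.0, 2.1, 10.2]
width: 0.7
```

Request:
move_arm:
  deltas:
    - [255,-0.0015,0,0.002,0]
    - [255,-0.003,0,0.004,0]
    - [255,-0.0045,0,0.006,0]

```text
t: 10.2
ee_pos: [600.9, 127.5, 113.7]
orientation: [-1.652, 2.672, -0.0]
ft_force: [1.0, 0.6, 0.9]
width: 0.1
```

```bash
python3 - <<'E'
from h import *
o=get_obs();print(o["qpos"],o["ft_force"],o["width"],o["ee_pos"])
delta(PIV-66*U+50*Z,-X,o)
for c in ["side","scene"]:
    im=get_image(c); print(c,[place_of(c,n)[:1] for n in ["knuckle_barrel","foot_bar"]])
    if c!="wrist":
        q=proj(c,[PIV-70*U+60*Z])[0]; x,y=int(q[0])-60,int(q[1])-70
        im=cv2.resize(im[y:y+120,x:x+130],None,fx=4.5,fy=4.5)
    cv2.imwrite(f"pics/j_{c}.png",im)
E
```

```text
[ 1.89696807e-01  5.64907004e-01  1.72814546e+00  6.94236480e-05
  8.48047606e-01 -2.48854975e+00] [1.031987   0.58868219 0.94478969] 0.07338531125280909 [600.9242822  127.51377865 113.66512257]
delta [-0.0032  0.0014  0.0037] roll -0.11012194177677204 tilt [ 0.  0. -1.]
side [[{'location': [599.3, 137.7, 89.1], 'conf': 0.6}], [{'location': [627.9, 194.5, 288.8], 'conf': 0.74}]]
scene [[{'location': [601.2, 139.3, 84.9], 'conf': 0.58}], [{'location': [623.1, 192.6, 291.3], 'conf': 0.91}]]
```

View pics/j_side.png

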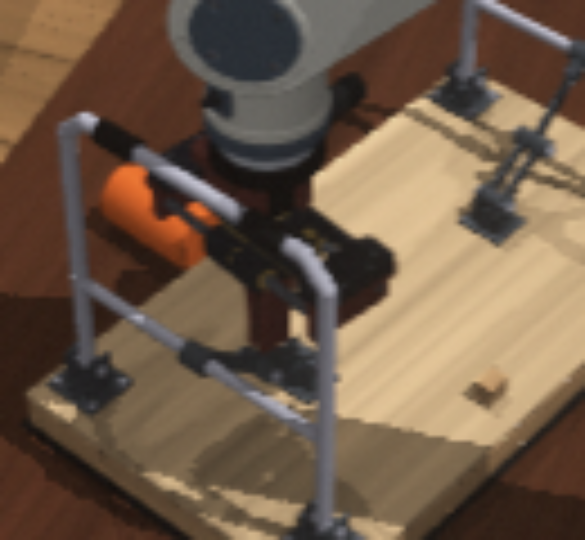

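View pics/j_scene.png

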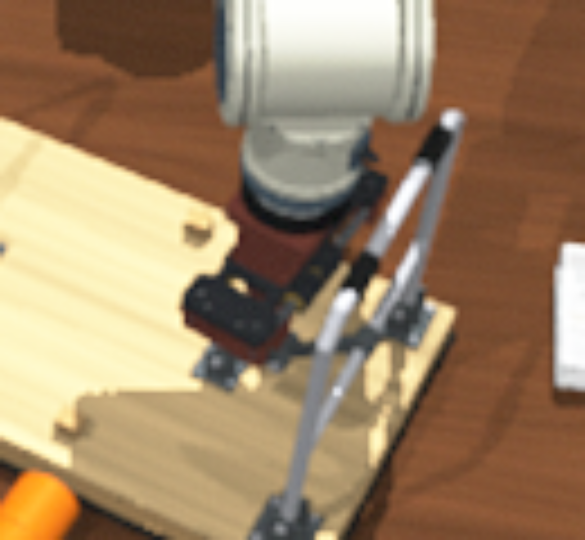

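Request:
move_arm:
  deltas:
    - [255,0.005,0,-0.01,0]
    - [255,0.015,0,-0.025,0]
    - [255,0.02,0,-0.05,0]
    - [255,0.02,0,-0.08,0]
    - [255,0.02,0,-0.11,0]

```text
t: 10.92
ee_pos: [591.1, 108.5, 224.9]
orientation: [1.65, -2.672, -0.001]
ft_force: [-0.1, -0.2, 0.3]
width: 0.3
```

Request:
move_arm:
  deltas:
    - [255,0,0,-0.03,0]
    - [255,0,0,-0.06,0]
    - [255,0,0,-0.09,0]
    - [255,0,0,-0.12,0]
    - [255,0,0,-0.12,0]

```text
t: 11.33
ee_pos: [594.3, 109.3, 351.1]
orientation: [-1.646, 2.664, -0.007]
ft_force: [0.1, -1.0, 1.4]
width: 0.4
```

```bash
python3 - <<'E'
from h import *
o=get_obs();print(o["qpos"],o["ft_force"],o["width"],o["ee_pos"])
print(proj("wrist",[PIV-58*U+28*Z,PIV-70*U+42*Z],o))
for c in ["side","scene","wrist"]:
    im=get_image(c)
    for n in ["knuckle_barrel","foot_bar"]:
        for a in place_of(c,n)[:1]:
            v=np.array(a["location"])-PIV; print(c,n,-v@U,v[2]+60,a["conf"])
    if c!="wrist":
        q=proj(c,[PIV-70*U+60*Z])[0]; x,y=int(q[0])-60,int(q[1])-70
        im=cv2.resize(im[y:y+120,x:x+130],None,fx=4.5,fy=4.5)
    cv2.imwrite(f"pics/k_{c}.png",im)
E
```

```text
[ 1.62301362e-01  2.79789548e-01  1.56732667e+00 -9.81256982e-05
  1.28345815e+00 -2.51548482e+00] [ 0.07130208 -0.997445    1.37383527] 0.42604520065876916 [594.26407733 109.33605499 351.12792942]
[[261.4121111  181.06865385]
 [260.53976636 174.94113954]]
side knuckle_barrel 61.6086712590934 89.4 0.6
side foot_bar 0.5560660735967031 287.0 0.65
scene knuckle_barrel 63.978352227555725 85.8 0.58
scene foot_bar -1.5186078882271965 290.3 0.98
wrist knuckle_barrel 58.510759569474324 88.1 0.73
wrist foot_bar -3.359371606918505 292.0 0.71
```

View pics/k_side.png

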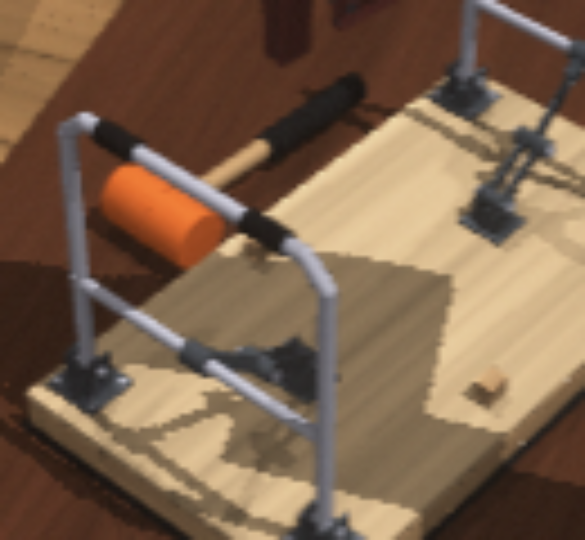

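View pics/k_wrist.png

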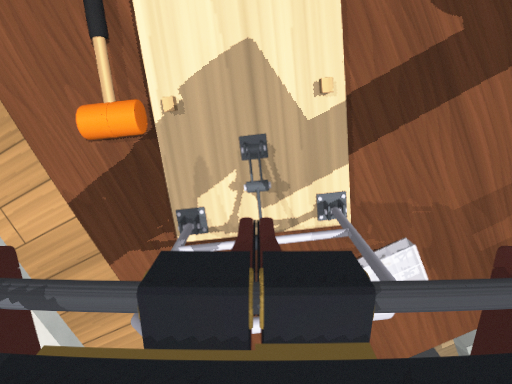

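```bash
python3 -c "
from workcell import *
print(close_job())"
```

```text
the job is handed in; nothing more can be done
None
```

The second leg is up and locked, and I handed the job in at about 11.5 s of the allowed 58 s.

- **Lifting the leg:** I gripped the bare foot bar and swung the leg along its arc onto its stop. It stayed upright when I let go.
- **Locking the brace:** I pushed the knuckle down and towards the leg with closed fingertips. The push rose to about 10 N vertically, then fell to about 1 N as the brace snapped over. The push was below the 45 N limit for the links at every reading. I then backed the arm well clear.
- **Last checks:**
  - With the arm clear, all three cameras put the knuckle 86–89 mm high (locked is 88, unlocked 102).
  - Its distance in from the hinge came out at 58.5 mm from the wrist camera. The side and scene cameras gave 62 and 64 mm (locked is 58), up to 6 mm high against about 4 mm expected error.
  - The foot bar sits over the hinge at 287–292 mm.
  - The mallet looks untouched in the last pictures. I did not measure the screw box, hex keys or clamp, but the arm did not go near them.
- **Tool orientation:** The arm could not tilt the tool, so I pushed with it vertical and the fingers offset inward to clear the leg. It was also turned about 6° off square because the last joint was near its limit. That joint reached -2.533 at one point (its limit is -2.54) before I backed it off.

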